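# Slide the battery case into its charging dock

## Robot

A 6-joint arm with a two-finger parallel gripper is mounted at the origin on the work surface. World frame = base frame: x ahead of the robot, y to its left, z up, the work surface at z = 0. Lengths are in m, angles in degrees, forces in N, time in s.
With the tool pointing down it reaches from about 0.4 to 0.825 m from the base axis. Payload 7 kg.
Tool frame: the origin (TCP) lies at the centre of the arm's flange, where the gripper is bolted on; the fingertips stand 178 mm ahead of it and the grasp point (between the pads) lies 159 mm ahead of it; x points along the fingers, y is the direction in which the jaws open and shut, and the axes are right-handed (so a half turn about x gives the same grasp; the last joint's range is limited). The gripper opens to 88 mm and grips with 3 to 60 N. Pads are 19 mm wide; open, the fingers measure 130 mm over their backs; the gripper's body (78 mm by 193 mm) begins 47 mm behind the grasp point.
Start: joints at [83.314, 20.546, 0.682, 0, -70.136, -16.507], TCP at [0.266, 0.62, 0.405] pointing down, gripper open.
Joint ranges: [-176.03, 176.03], [-82.01, 121.73], [-58.28, 71.71], [-173.87, 95.51], [-174.79, -0.11], [-173.66, 173.66]. Speed limits (degrees/s): [136.94, 136.94, 172.46, 180, 180, 180].

## Interface

Orientations are given as [roll, pitch, yaw] about the fixed x, y, z axes, in that order (R = Rz(yaw) Ry(pitch) Rx(roll)).
In Python, from plant import ctrl gives the robot as it stands. The module is installed in compiled form; this text tells all that it offers.
- The arm moves only by the shell command python3 -m inch 'ROWS'. ROWS is JSON, one flat list of numbers, 7 for each row, row after row: the shift along the tool's x, y, z in m, then the turn, a rotation vector about the tool's x, y, z in degrees, then the finger opening in m, from 0 to 0.0876. In form: [dx, dy, dz, rx, ry, rz, hand, dx, dy, dz, rx, ry, rz, hand, ...]. A call has 1 to 20 rows; each row shifts and turns the pose as measured when the row begins, along the tool's axes as they then stand; what a row does not reach is not made up. A row lasts 1/8 s, in which the tool goes at most 62.5 mm and 10.7 degrees, less where a joint would pass 70% of its speed; a pose out of reach is approached as far as the arm can. A call with a gripper value outside its range is refused whole. The fingers move at their own pace and stop on an object; the grip force is fixed at half the most. Time passes only in rows, so rows that do not move let the fingers close. It gives the time, the measured TCP pose, the force and the opening at its end, in the units of the state.
- ctrl.get_obs(): the state, without advancing time (a new reading comes with each control period).
- ctrl.snapshot(name): name is "side" or "top"; returns a dict with "color" (480x640x3 uint8, red, green, blue), "depth" (480x640 float32, m along the optical axis (not along the pixel's ray), 0 where there is no reading), "K" (3x3 intrinsics, pixels), "position" and "attitude" of the camera in the world. Camera axes: x right, y up, looking along -z (the intrinsics and any distortion apply to the point x, -y, -z); pixel columns grow to the right and rows downward; lengths in m; the calibration is good to about 2 mm. A picture is of the moment at which its call begins.
- ctrl.close_job(): hands the job in, once; it reports no verdict.
The state is a dict: "clock": time; "joint_pos": joint angles; "qvel": joint speeds; "tau": joint torques, N m; "tool_pos": TCP position; "orientation": TCP orientation; "force": force on the tool from outside, world axes, zero at the start; "moment": the same for the moment, N m; "opening": finger opening in m.
Only numpy, scipy, OpenCV 4.12 (cv2) and the standard library are available. Lean on these libraries where they do the work, as an engineer would, in place of code of your own. Each camera call takes 0.05 s, during which the arm holds its last target.

## Task

Slide the tall battery case along the bench into its charging dock until it is fully home against the back of the dock, pushing it only at its low wide base so that it stays standing and never tips; do not grip or lift it, and keep off its upper body and carry handle. Then press the button on top of the dock fully down to start the charge and let it come up again. Leave the other things on the bench where they are.

Things in the scene. Friction and masses are not known exactly. Their poses are not given: they have to be found in the camera images.
- case: Loose battery case, 1.1 to 1.9 kg, upright; slides at 5 to 14 N, tips if pushed above about 75 mm. Origin: centre of underside, z up. Black base block 140 mm along x, 110 along y, 45 high, with tower and handle on it; 236 mm high in all. Its y points the dock's way (within 0.25 rad at the start): push the base's -y face (y = -55 mm). Home: origin at x 0, y -55 mm in the dock's frame, axes along the dock's.
- tower: The upper body of the case, a fixed part of it: a grey upright block 120 mm along x, 50 mm along y, 155 mm high, set back 30 mm from the base's -y and +y faces. Origin: centre of its underside, 45 mm above the bench. Not to be touched.
- handle: The carry handle on top of the tower, a fixed part of the case: a black arch of 12 mm bar, 92 mm along x, rising 36 mm. Origin: on the tower's top, 200 mm above the bench. Not to be touched.
- dock: Charging dock, fixed. Origin: on the bench, foot of the middle of its stop face; y points into the dock, mouth towards -y, z up. Charger block y 0 to 90 mm, 190 mm along x, 60 high. Two steel rails 30 mm high, 14 thick run from the stop face to y = -80, inner faces at x = +-77 mm, then flare out at 0.5 rad to about 210 mm apart at y = -130. No floor: the case slides on the bench.
- start_button_top (a point): Centre of the top of the round push button (28 mm across, in a round housing 44 mm across) on top of the charger block, at x = 45, y = 50 mm in the dock's frame, 78 mm above the bench; pressed straight down.
- start_button (a joint): Travel of the button in m: 0 up, 0.006 fully down. A spring lifts it; fully down takes about 5 N.
- screw_jar: Bystander: glass jar with steel lid, 52 mm across, 60 mm high, standing on the dock's +x side. Origin: centre of its underside.
- blower: Bystander: black rubber dust blower, 60 mm across, 110 mm high with a thin nozzle, standing on the +x side of the case's way. Origin: centre of its underside.
- brush: Bystander: cleaning brush lying beyond the case, roughly along y, about 200 mm long. Origin: under its middle.
- meter: Bystander: black handheld meter, 75 x 150 x 36 mm, lying behind the dock's charger block. Origin: centre of its underside.
- screwdriver: Bystander: screwdriver lying on the bench on the right, roughly along x. Origin: under its middle.
- drive: Bystander: flat metal disc drive, 126 x 128 x 13 mm, lying on the bench. Origin: centre of its underside.
- tape: Bystander: tape dispenser, 60 x 160 mm, 95 mm high, beyond the dock. Origin: centre of its underside.
Not all that is in view belongs to the job. What is shaped like the case but orange is not meant.

How it is judged:
By the outcome, as a careful person would: the job done as asked, in the order asked, and still so for the second after the job is handed in, with the robot touching nothing.
It also fails if it takes over 64 s, if anything falls off the work surface, if the arm or the gripper's body presses on something with over 40 N, if the wrist force passes 120 N, or if a joint passes its speed limit or range.

## Working session

There is one attempt and no reset: what is moved stays moved. The work goes in short steps, Python scripts to look and compute and a shell command to move; the robot and the scene stay as the last step left them, time stands still between calls to the robot, and variables do not carry over. Pictures are saved under pics/ and viewed, and the job is handed in when it is done.

```bash
mkdir -p pics
cat > h.py <<'E'
from plant import ctrl
import numpy as np,cv2
def snap(n,f):
    s=ctrl.snapshot(n); np.savez(f'pics/{f}.npz',**{k:np.array(v) for k,v in s.items()}); cv2.imwrite(f'pics/{f}.png',s['color'][:,:,::-1]); return s
E
python3 - <<'E'
from h import *
for n in('side','top'):
    s=snap(n,n+'0'); print(n,s['K'],s['position'],s['attitude'],[k for k in s])
print(ctrl.get_obs())
E
```

```text
side [[518.02708022   0.         315.98315014]
 [  0.         518.02708022 235.86026656]
 [  0.           0.           1.        ]] [ 1.20930598 -0.51614556  0.93382755] [46.40683815  0.51669712 50.20240514] ['color', 'depth', 'K', 'position', 'attitude']
top [[549.33112078   0.         317.94067619]
 [  0.         549.33112078 236.25740243]
 [  0.           0.           1.        ]] [ 0.33190008 -0.00918251  1.28232858] [ 11.09138061   0.20456465 -90.10008571] ['color', 'depth', 'K', 'position', 'attitude']
{'clock': 0.1, 'joint_pos': array([ 8.33132510e+01,  2.05884494e+01,  6.39940964e-01, -1.91082227e-02,
       -7.01382470e+01, -1.65073322e+01]), 'qvel': array([-0.07047843, -0.00561683,  0.11134478,  0.06016023, -0.10655574,
       -0.08522912]), 'tau': array([-1.74540037e-03, -5.84160948e+01,  2.93748629e+01,  7.01556712e+00,
        1.01400545e-02, -5.88023181e-05]), 'tool_pos': array([0.26577195, 0.62028633, 0.40380622]), 'orientation': array([  94.81027897,   89.91140377, -108.39030789]), 'force': array([-0.24411576, -0.37425543, -0.0607694 ]), 'moment': array([ 0.01548771, -0.02465874,  0.04326972]), 'opening': 0.08795291674537527}
```

View pics/side0.png

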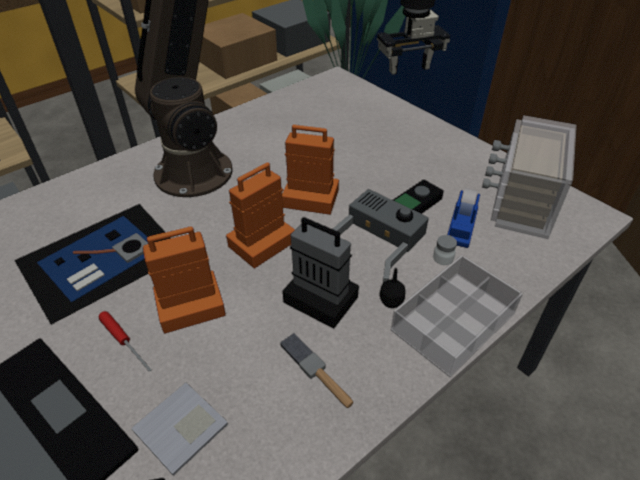

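View pics/top0.png

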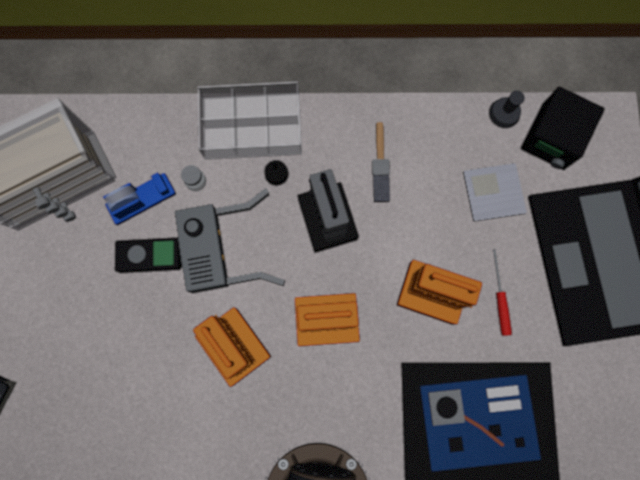

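```bash
cat >> h.py <<'E'
from scipy.spatial.transform import Rotation as R
def load(f): return dict(np.load(f'pics/{f}.npz'))
def ray(s,u,v):
    K=s['K']; d=np.array([(u-K[0,2])/K[0,0],-(v-K[1,2])/K[1,1],-1.]); return R.from_euler('xyz',s['attitude'],degrees=True).apply(d)
def atz(s,u,v,z):
    d=ray(s,u,v);p=s['position'];return p+d*(z-p[2])/d[2]
def cloud(s):
    K=s['K'];v,u=np.mgrid[:480,:640];D=s['depth']
    P=np.stack([(u-K[0,2])/K[0,0]*D,-(v-K[1,2])/K[1,1]*D,-D],-1)
    return R.from_euler('xyz',s['attitude'],degrees=True).apply(P.reshape(-1,3)).reshape(480,640,3)+s['position']
def proj(s,P):
    q=R.from_euler('xyz',s['attitude'],degrees=True).inv().apply(np.atleast_2d(P)-s['position'])
    return np.stack([s['K'][0,2]-s['K'][0,0]*q[:,0]/q[:,2],s['K'][1,2]+s['K'][1,1]*q[:,1]/q[:,2]],-1)
def crop(f,u0,v0,w,h,k):
    im=cv2.imread(f'pics/{f}.png')[v0:v0+h,u0:u0+w]
    cv2.imwrite(f'pics/{f}_{u0}_{v0}.png',cv2.resize(im,None,fx=k,fy=k,interpolation=cv2.INTER_CUBIC))
E
python3 - <<'E'
from h import *
s=load('top0')
# rectified height map
P=cloud(s)
print(P[300,400],P[400,100])
crop('top0',170,150,200,150,4)
crop('side0',270,160,200,150,4)
# dock block top, points
m=(P[...,2]>.052)&(P[...,2]<.066); m[:, :170]=0;m[:190]=0;m[300:]=0;m[:,235:]=0
q=P[m][:,:2];print(len(q),cv2.minAreaRect(q.astype(np.float32)*1000))
E
```

```text
[ 0.42829252 -0.18895011  0.0453408 ] [0.20913402 0.48543681 0.00171015]
2962 ((548.6153564453125, 264.87384033203125), (190.97451782226562, 90.8990249633789), 10.782302856445312)
```

View pics/top0_170_150.png

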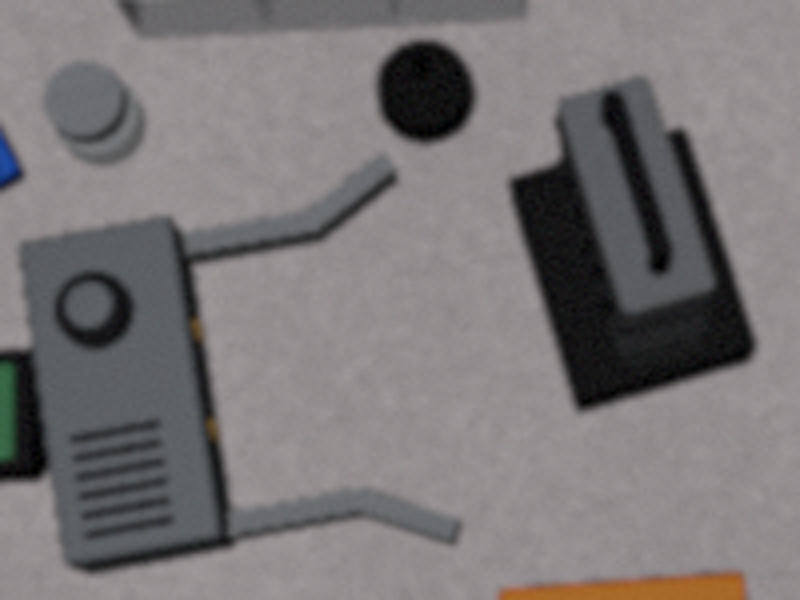

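View pics/side0_270_160.png

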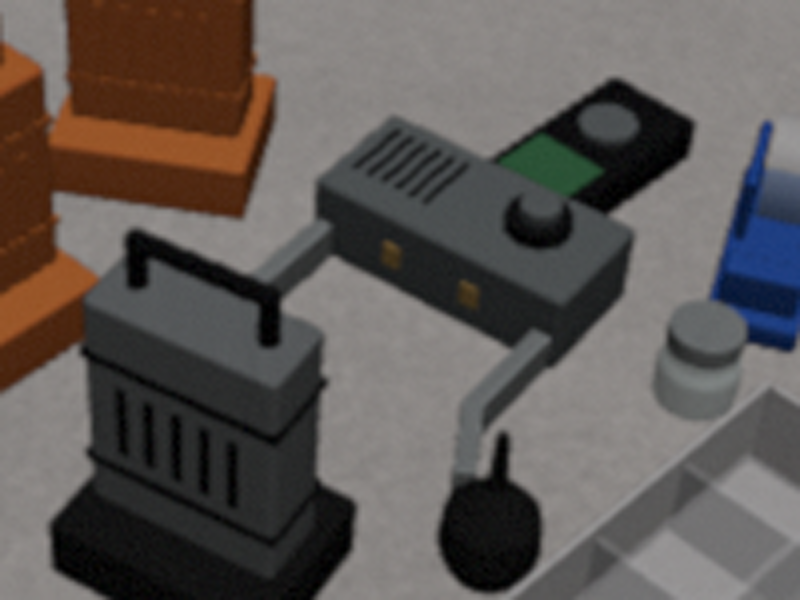

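```bash
cat >> h.py <<'E'
from scipy.optimize import least_squares
def fr(o,a,p): # local->world ; a deg = angle of x axis
    c,s_=np.cos(np.radians(a)),np.sin(np.radians(a)); p=np.atleast_2d(p)
    return np.c_[o[0]+c*p[:,0]-s_*p[:,1],o[1]+s_*p[:,0]+c*p[:,1],p[:,2]]
def fit(obs,x0): # obs: list (s,u,v,local)
    def r(x): return np.concatenate([proj(s,fr(x[:2],x[2],l))[0]-[u,v] for s,u,v,l in obs])
    q=least_squares(r,x0,x_scale=[.01,.01,1]); return q.x,np.round(q.fun,1)
E
python3 - <<'E'
from h import *
t=load('top0');c=lambda a,b:(170+(a-1.5)/4,150+(b-1.5)/4)
# case base, top corners
o=[(t,*c(513,180),(.07,.055,.045)),(t,*c(578,408),(-.07,.055,.045)),(t,*c(752,352),(-.07,-.055,.045))]
o+=[(t,*c(560,100),(.06,.025,.2)),(t,*c(645,78),(.06,-.025,.2)),(t,*c(716,290),(-.06,-.025,.2)),(t,*c(630,315),(-.06,.025,.2))]
print(fit(o,[.57,-.03,10]))
o=[(t,*c(22,243),(.095,.09,.06)),(t,*c(170,218),(.095,0,.06)),(t,*c(230,545),(-.095,0,.06)),(t,*c(70,566),(-.095,.09,.06)),(t,*c(93,306),(.045,.05,.078))]
print(fit(o,[.557,.22,10]))
P=cloud(t); m=(P[...,2]>.19)&(P[...,2]<.206); m[:,:290]=0;m[:,370:]=0;m[:160]=0;m[250:]=0
q=P[m][:,:2];print(len(q),cv2.minAreaRect(q.astype(np.float32)*1000))
for n,u,v,z in [('blower',425,90,.07),('jar',85,100,.06)]: print(n,atz(t,*c(u,v),z))
E
```

```text
(array([ 0.62251971, -0.02819464, 16.53400911]), array([-1.3, -0.2, -0.4, -0.4,  2. , -0. , -0.8,  0.1,  1.2, -1.1,  0.8,
        0.4, -1.4,  1.1]))
(array([ 0.55574152,  0.21674655, 10.98733926]), array([-0.6,  0.4,  1.2, -0.7, -0.5, -1.4, -0.4,  1.1,  0.4,  0.6]))
1117 ((623.969970703125, -26.45903778076172), (121.4128646850586, 50.51627731323242), 17.034860610961914)
blower [0.72026604 0.09131485 0.07      ]
jar [0.71798932 0.28936277 0.06      ]
```

```bash
cat >> h.py <<'E'
CASE=((.623,-.0275),16.8); DOCK=((.5563,.2185),10.9)
def tgt(tip,yaw,tilt,sgn):
    "tip world pos, pusher frame yaw (x axis), tilt leaning back along -y; returns TCP pos, R"
    a=np.radians(yaw);t=np.radians(tilt)
    xc=np.array([np.cos(a),np.sin(a),0]);yc=np.array([-np.sin(a),np.cos(a),0])
    X=np.cos(t)*np.array([0,0,-1.])+np.sin(t)*yc; Y=sgn*xc; Z=np.cross(X,Y)
    return np.array(tip)-.178*X, np.stack([X,Y,Z],1)
def rel(p,Rt,o=None):
    o=o or ctrl.get_obs(); Rc=R.from_euler('xyz',o['orientation'],degrees=True).as_matrix()
    d=Rc.T@(p-o['tool_pos']); rv=np.degrees(R.from_matrix(Rc.T@Rt).as_rotvec())
    return d,rv,Rt.T@(p-o['tool_pos'])
def info():
    o=ctrl.get_obs();Rc=R.from_euler('xyz',o['orientation'],degrees=True).as_matrix()
    print('t',o['clock'],'tcp',o['tool_pos'].round(4),'tip',(o['tool_pos']+.178*Rc[:,0]).round(4),'F',o['force'].round(1),'q',o['joint_pos'].round(1),'open',round(o['opening'],4));print(Rc.round(2))
E
python3 - <<'E'
from h import *
info()
np.set_printoptions(suppress=True,precision=4)
for sg in(1,-1):
  p,Rt=tgt(fr(*CASE,[0,-.055-.06,.018])[0],CASE[1],20,sg)
  print(sg,'target tcp',p); ph=p.copy();ph[2]=.47
  for r in rel(ph,Rt): print(r)
t=load('top0')
print(atz(t,450,285,.2))
E
```

```text
t 0.1 tcp [0.2658 0.6203 0.4038] tip [0.2657 0.62   0.2258] F [-0.2 -0.4 -0.1] q [ 83.3  20.6   0.6  -0.  -70.1 -16.5] open 0.088
[[-0.   -0.39 -0.92]
 [-0.   -0.92  0.39]
 [-1.    0.   -0.  ]]
1 target tcp [ 0.6738 -0.1959  0.1853]
[-0.0652  0.5895 -0.6966]
[-128.4007   10.6531  -22.6967]
[-0.3698  0.1548  0.8224]
-1 target tcp [ 0.6738 -0.1959  0.1853]
[-0.0652  0.5895 -0.6966]
[ 49.4648 -18.7548  -8.803 ]
[-0.3698 -0.1548 -0.8224]
[ 0.4455 -0.2659  0.2   ]
```

```bash
python3 -m inch '[-0.035,0,0,0,0,0,0.0876,-0.035,0,0,0,0,0,0.0876,0,0.0368,-0.0435,0,0,0,0.0876,0,0.0368,-0.0435,0,0,0,0.0876,0,0.0368,-0.0435,0,0,0,0.0876,0,0.0368,-0.0435,0,0,0,0.0876,0,0.0368,-0.0435,0,0,0,0.0876,0,0.0368,-0.0435,0,0,0,0.0876,0,0.0368,-0.0435,0,0,0,0.0876,0,0.0368,-0.0435,0,0,0,0.0876,0,0.0368,-0.0435,0,0,0,0.0876,0,0.0368,-0.0435,0,0,0,0.0876,0,0.0368,-0.0435,0,0,0,0.0876,0,0.0368,-0.0435,0,0,0,0.0876,0,0.0368,-0.0435,0,0,0,0.0876,0,0.0368,-0.0435,0,0,0,0.0876]'
python3 - <<'E'
from h import *
np.set_printoptions(suppress=True,precision=4)
info()
p,Rt=tgt(fr(*CASE,[0,-.055-.06,.018])[0],CASE[1],20,-1)
p[2]=.47
for r in rel(p,Rt): print(r)
E
```

```text
clock: 2.1
tool_pos: [0.6304, -0.1124, 0.4747]
orientation: [86.5, 89.5, -116.3]
force: [1.2, 0.9, 0.3]
opening: 0.0877
t 2.1 tcp [ 0.6304 -0.1124  0.4747] tip [ 0.6297 -0.1139  0.2967] F [1.2 0.9 0.3] q [  7.5  15.4   2.2   0.5 -77.1  59.6] open 0.0877
[[-0.   -0.39 -0.92]
 [-0.01 -0.92  0.39]
 [-1.    0.01  0.  ]]
[ 0.0052  0.0601 -0.0724]
[ 49.8012 -18.8942  -9.3106]
[-0.0272 -0.0174 -0.0885]
```

```bash
python3 -m inch '[0,0.03,-0.036,0,0,0,0.0876,0,0.03,-0.036,0,0,0,0.0876,0,0,0,8.3,-3.15,-1.55,0.0876,0,0,0,8.3,-3.15,-1.55,0.0876,0,0,0,8.3,-3.15,-1.55,0.0876,0,0,0,8.3,-3.15,-1.55,0.0876,0,0,0,8.3,-3.15,-1.55,0.0876,0,0,0,8.3,-3.15,-1.55,0.0876]'
python3 - <<'E'
from h import *
np.set_printoptions(suppress=True,precision=4)
info()
p,Rt=tgt(fr(*CASE,[0,-.055-.06,.018])[0],CASE[1],20,-1)
for r in rel(p,Rt): print(r)
snap('side','side1');snap('top','top1')
E
```

```text
clock: 3.1
tool_pos: [0.6761, -0.2031, 0.4669]
orientation: [2.8, 69.1, 107.6]
force: [-0.0, 0.6, -0.2]
opening: 0.0879
t 3.1 tcp [ 0.6761 -0.2031  0.4669] tip [ 0.6569 -0.1426  0.3006] F [-0.   0.6 -0.2] q [ -7.2  26.3  23.5 -19.  -96.   21.5] open 0.0879
[[-0.11 -0.97 -0.24]
 [ 0.34 -0.26  0.9 ]
 [-0.93  0.02  0.36]]
[ 0.2658 -0.0046 -0.0932]
[-2.0471  0.88   -0.3113]
[ 0.2672  0.0001 -0.0892]
```

View pics/side1.png

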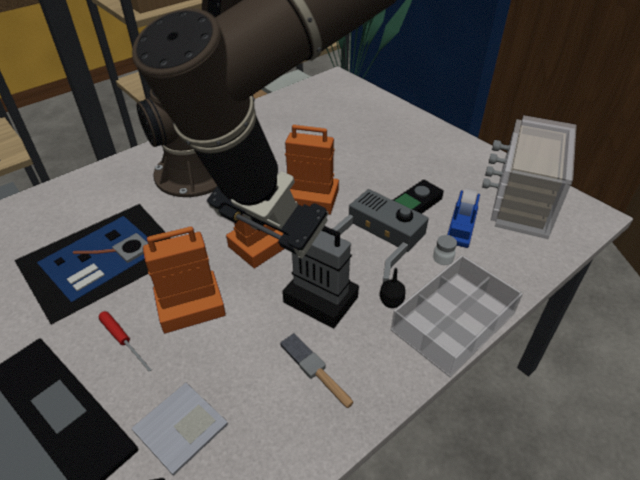

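View pics/top1.png

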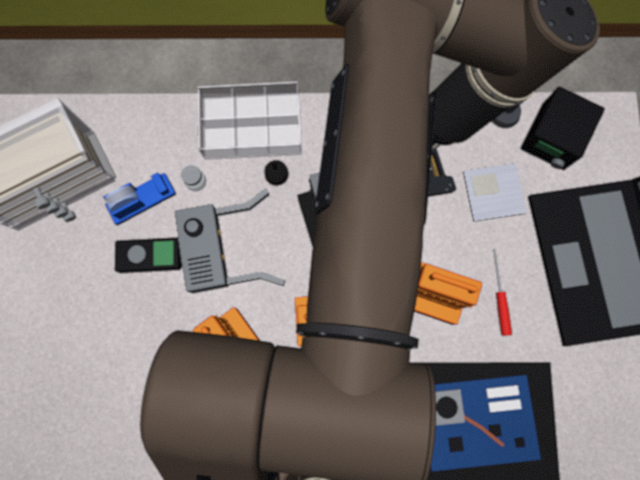

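Run:
```python
from h import *
np.set_printoptions(suppress=True,precision=4)
t=load('top0');P=cloud(t)
for u,v in [(380,122),(381,158),(372,160),(389,160),(374,200),(389,201)]:
  w=atz(t,u,v,.01); print(u,v,w, 'case frame', (R.from_euler('z',-CASE[1],degrees=True).apply(w-[*CASE[0],0])).round(3))
print(P[140:200:8,381,2],P[190,370:394:3,2])
crop('top0',290,110,150,150,5)
```

```text
380 122 [ 0.8673 -0.1582  0.01  ] case frame [ 0.196 -0.196  0.01 ]
381 158 [ 0.7745 -0.1585  0.01  ] case frame [ 0.107 -0.169  0.01 ]
372 160 [ 0.7695 -0.1365  0.01  ] case frame [ 0.109 -0.147  0.01 ]
389 160 [ 0.7694 -0.1777  0.01  ] case frame [ 0.097 -0.186  0.01 ]
374 200 [ 0.6693 -0.1392  0.01  ] case frame [ 0.012 -0.12   0.01 ]
389 201 [ 0.6668 -0.175   0.01  ] case frame [-0.001 -0.154  0.01 ]
[0.0223 0.0195 0.0242 0.0208 0.0207 0.0192 0.0195 0.0186] [0.0005 0.0194 0.0179 0.0218 0.0135 0.0193 0.0156 0.0042]
```

View pics/top0_290_110.png

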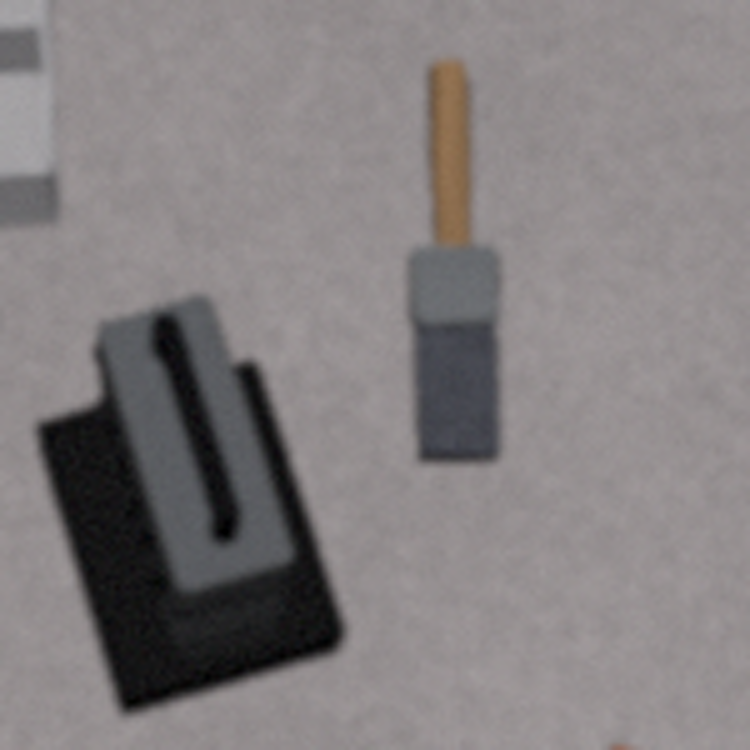

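```bash
python3 -m inch '[0,0,0,-2,0.9,-0.3,0.0876]'
cat >> h.py <<'E'
np.set_printoptions(suppress=True,precision=4)
E
python3 - <<'E'
from h import *
info()
p,Rt=tgt(fr(*CASE,[0,-.085,.018])[0],CASE[1],20,-1)
ph=p.copy();ph[2]=ctrl.get_obs()['tool_pos'][2]
print(rel(ph,Rt)); print(rel(p,Rt))
E
```

```text
clock: 3.32
tool_pos: [0.676, -0.2042, 0.4665]
orientation: [-0.3, 70.2, 106.9]
force: [0.1, -0.0, 0.1]
opening: 0.0876
t 3.325 tcp [ 0.676  -0.2042  0.4665] tip [ 0.6585 -0.1464  0.2991] F [ 0.1 -0.   0.1] q [ -7.   26.   22.9 -18.1 -94.9  23.8] open 0.0876
[[-0.1  -0.96 -0.28]
 [ 0.32 -0.29  0.9 ]
 [-0.94 -0.    0.34]]
(array([ 0.0131, -0.0005,  0.0363]), array([ 0.3242, -0.1743, -0.0224]), array([ 0.0132, -0.0003,  0.0363]))
(array([ 0.2777, -0.0001, -0.0591]), array([ 0.3242, -0.1743, -0.0224]), array([ 0.2775, -0.0003, -0.0599]))
```

```bash
python3 -m inch '[0.0065,0,0.018,0,0,0,0.0876,0.0065,0,0.018,0,0,0,0.0876,0.033,0,-0.012,0,0,0,0.0876,0.033,0,-0.012,0,0,0,0.0876,0.033,0,-0.012,0,0,0,0.0876,0.033,0,-0.012,0,0,0,0.0876,0.033,0,-0.012,0,0,0,0.0876,0.033,0,-0.012,0,0,0,0.0876,0,0,0,0,0,0,0.0876]'
python3 - <<'E'
from h import *
info()
p,Rt=tgt(fr(*CASE,[0,-.085,.018])[0],CASE[1],20,-1)
print(rel(p,Rt))
snap('side','side2');crop('side2',220,150,200,180,4);snap('top','top2')
E
```

```text
clock: 4.45
tool_pos: [0.6635, -0.1556, 0.2546]
orientation: [-1.9, 70.6, 106.7]
force: [0.4, -0.5, 0.4]
opening: 0.0879
t 4.45 tcp [ 0.6635 -0.1556  0.2546] tip [ 0.6465 -0.0991  0.0867] F [ 0.4 -0.5  0.4] q [ -3.2  31.2   3.7 -19.3 -70.4  29.6] open 0.0879
[[-0.1  -0.95 -0.3 ]
 [ 0.32 -0.32  0.89]
 [-0.94 -0.01  0.33]]
(array([ 0.0616,  0.0028, -0.0338]), array([ 1.8403, -0.6385,  0.0246]), array([ 0.0612,  0.0017, -0.0346]))
```

View pics/side2_220_150.png

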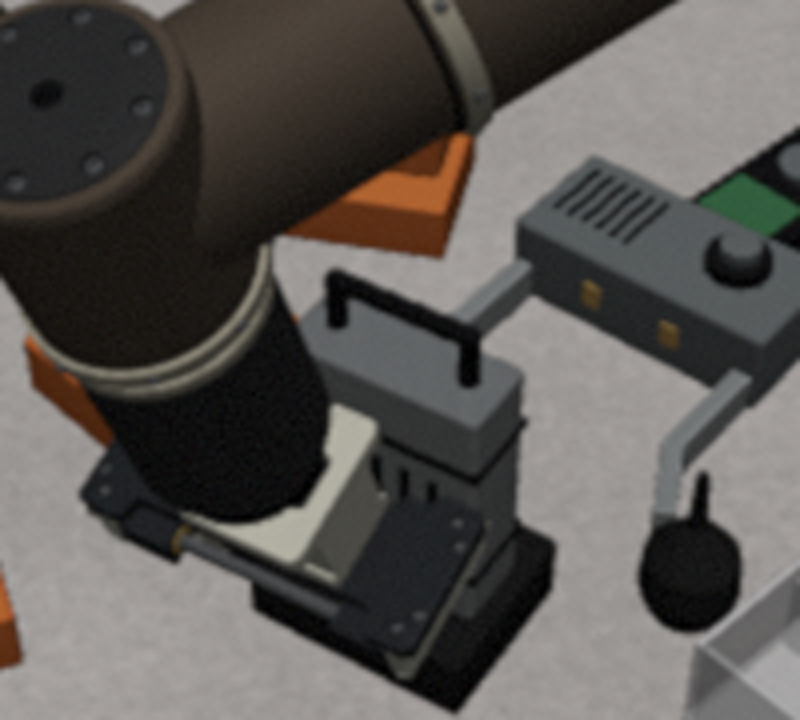

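View pics/top2.png

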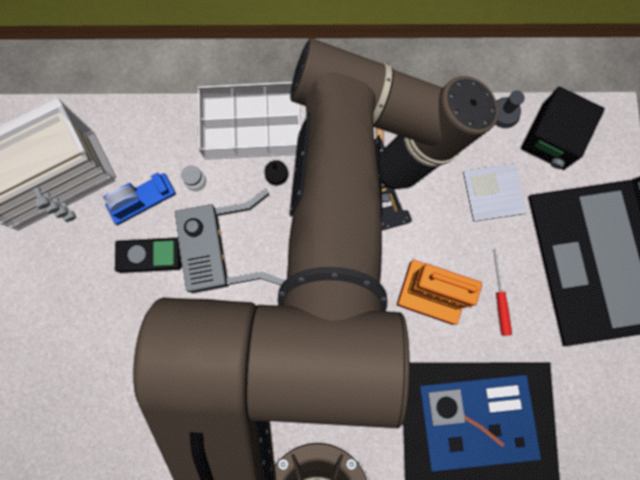

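Run:
```python
from h import *
for f in('top1','top2'):
  P=cloud(load(f))
  for u,v in [(340,80),(335,150),(335,200),(335,250),(335,290),(320,330),(410,100),(465,110),(410,165)]: print(f,u,v,P[v,u].round(3))
P=cloud(load('side2'))
for u,v in [(290,170),(320,170),(340,160),(300,200),(310,195),(250,180),(260,230)]: print('side',u,v,P[v,u].round(3))
```

```text
top1 340 80 [ 0.602 -0.031  0.751]
top1 335 150 [ 0.52  -0.025  0.766]
top1 335 200 [ 0.468 -0.024  0.769]
top1 335 250 [ 0.418 -0.023  0.777]
top1 335 290 [ 0.38  -0.023  0.781]
top1 320 330 [ 0.344 -0.009  0.782]
top1 410 100 [ 0.574 -0.101  0.763]
top1 465 110 [ 0.65  -0.211  0.568]
top1 410 165 [ 0.503 -0.097  0.771]
top2 340 80 [ 0.699 -0.039  0.561]
top2 335 150 [ 0.564 -0.028  0.646]
top2 335 200 [ 0.491 -0.027  0.682]
top2 335 250 [ 0.429 -0.025  0.711]
top2 335 290 [ 0.384 -0.024  0.737]
top2 320 330 [ 0.345 -0.009  0.761]
top2 410 100 [ 0.688 -0.144  0.517]
top2 465 110 [ 0.674 -0.226  0.514]
top2 410 165 [ 0.637 -0.166  0.369]
side 290 170 [ 0.726 -0.166  0.496]
side 320 170 [ 0.746 -0.128  0.489]
side 340 160 [ 0.756 -0.099  0.499]
side 300 200 [ 0.737 -0.16   0.445]
side 310 195 [ 0.737 -0.14   0.443]
side 250 180 [ 0.719 -0.229  0.506]
side 260 230 [ 0.725 -0.226  0.415]
```

```bash
python3 -m inch '[0.015,0.001,-0.008,1.8,-0.6,0,0.0876,0.015,0.001,-0.0085,0,0,0,0.0876,0.015,0.001,-0.0085,0,0,0,0.0876,0.012,0,-0.006,0,0,0,0.0876,0,0,0,0,0,0,0.0876]'
python3 - <<'E'
from h import *
info()
p,Rt=tgt(fr(*CASE,[0,-.085,.018])[0],CASE[1],20,-1)
print(rel(p,Rt))
E
```

```text
clock: 5.18
tool_pos: [0.6667, -0.1673, 0.1942]
orientation: [-1.8, 70.3, 105.1]
force: [-0.1, -0.5, -0.1]
opening: 0.0875
t 5.175 tcp [ 0.6667 -0.1673  0.1942] tip [ 0.6511 -0.1094  0.0266] F [-0.1 -0.5 -0.1] q [ -4.4  35.2   2.3 -20.5 -65.4  31.2] open 0.0875
[[-0.09 -0.96 -0.28]
 [ 0.33 -0.29  0.9 ]
 [-0.94 -0.01  0.34]]
(array([ 0.0086,  0.0015, -0.0025]), array([ 0.1963, -0.3253,  0.5811]), array([ 0.0086,  0.0014, -0.0025]))
```

```bash
python3 -m inch '[0.0085,0.0015,-0.0025,0.2,-0.3,0.6,0.0876,0.0017,0,0.0047,0,0,0,0.0876,0.0017,0,0.0047,0,0,0,0.0876,0.0017,0,0.0047,0,0,0,0.0876,0,0,0,0,0,0,0.0876]'
cat >> h.py <<'E'
def st(fr_=CASE,tilt=20,y=-.064,z=.018):
    info(); p,Rt=tgt(fr(*fr_,[0,y,z])[0],fr_[1],tilt,-1); print(rel(p,Rt)[:2])
    o=ctrl.get_obs();Rc=R.from_euler('xyz',o['orientation'],degrees=True).as_matrix();tip=o['tool_pos']+.178*Rc[:,0]
    y_=-Rc[:,1];yaw=np.degrees(np.arctan2(y_[1],y_[0]))
    d=tip[:2]-DOCK[0];a=np.radians(DOCK[1]);print('dock frame tip',(d@[np.cos(a),np.sin(a)]).round(4),(d@[-np.sin(a),np.cos(a)]).round(4),'z',tip[2].round(4),'yaw rel dock',(yaw-DOCK[1]).round(2))
E
python3 -c "
from h import *
st()"
```

```text
clock: 5.8
tool_pos: [0.661, -0.1515, 0.1861]
orientation: [-0.1, 70.1, 106.7]
force: [-0.0, -0.4, 0.1]
opening: 0.0876
t 5.8 tcp [ 0.661  -0.1515  0.1861] tip [ 0.6435 -0.0933  0.0188] F [-0.  -0.4  0.1] q [ -3.1  35.1   1.  -20.8 -64.4  30.5] open 0.0876
[[-0.1  -0.96 -0.27]
 [ 0.33 -0.29  0.9 ]
 [-0.94 -0.    0.34]]
(array([0.0024, 0.0005, 0.0042]), array([ 0.0517, -0.0511,  0.0208]))
dock frame tip 0.0267 -0.3227 z 0.0188 yaw rel dock 5.94
```

```bash
python3 -m inch '[0.0014,0,0.004,0,0,0,0.0876,0.0014,0,0.004,0,0,0,0.0876,0.0014,0,0.004,0,0,0,0.0876,0.0014,0,0.004,0,0,0,0.0876,0.0014,0,0.004,0,0,0,0.0876]'
python3 - <<'E'
from h import *
st()
snap('side','side3');crop('side3',220,150,200,180,4)
E
```

```text
clock: 6.42
tool_pos: [0.6563, -0.1355, 0.1874]
orientation: [-0.6, 70.7, 106.2]
force: [1.1, -7.8, -1.2]
opening: 0.0875
t 6.425 tcp [ 0.6563 -0.1355  0.1874] tip [ 0.6398 -0.079   0.0194] F [ 1.1 -7.8 -1.2] q [ -1.7  34.2  -0.6 -20.7 -62.9  29.3] open 0.0875
[[-0.09 -0.96 -0.27]
 [ 0.32 -0.29  0.9 ]
 [-0.94 -0.    0.33]]
(array([-0.0019,  0.0006, -0.0119]), array([ 0.1086, -0.6874,  0.1868]))
dock frame tip 0.0258 -0.3079 z 0.0194 yaw rel dock 5.94
```

View pics/side3_220_150.png

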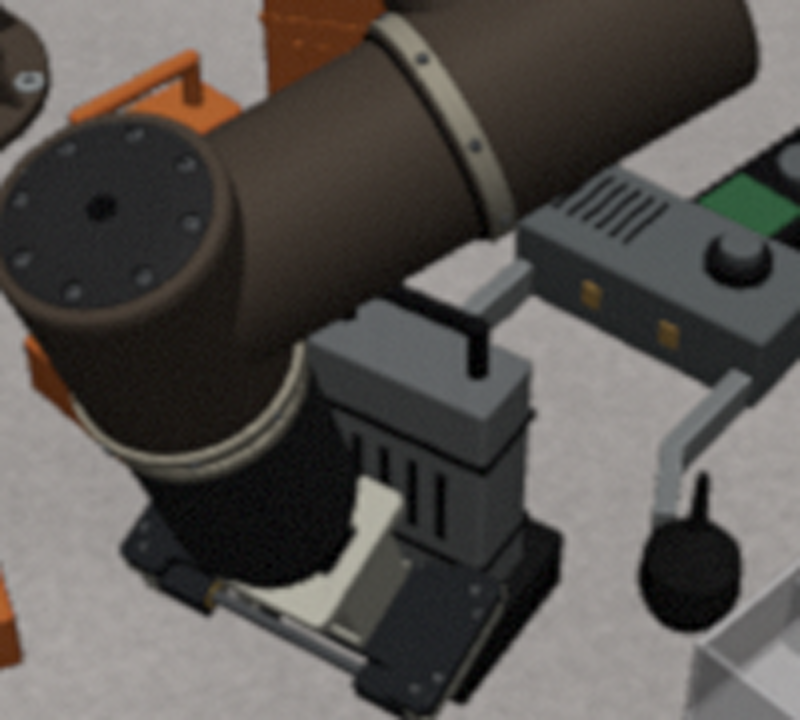

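```bash
python3 -m inch '[0.0028,0,0.0075,0,-0.3,0,0.0876,0.0028,0,0.0075,0,-0.3,0,0.0876,0.0028,0,0.0075,0,0,0,0.0876,0.0028,0,0.0075,0,0,0,0.0876,0.0028,0,0.0075,0,0,0,0.0876,0.0028,0,0.0075,0,0,0,0.0876,0.0028,0,0.0075,0,0,0,0.0876,0.0028,0,0.0075,0,0,0,0.0876]'
python3 - <<'E'
from h import *
st()
snap('side','side4');crop('side4',250,130,200,180,4);snap('top','top4')
E
```

```text
clock: 7.48
tool_pos: [0.6415, -0.0853, 0.1887]
orientation: [-1.9, 71.5, 104.9]
force: [1.9, -8.0, -0.2]
opening: 0.0873
t 7.475 tcp [ 0.6415 -0.0853  0.1887] tip [ 0.627  -0.0307  0.0198] F [ 1.9 -8.  -0.2] q [  2.8  31.9  -4.6 -21.1 -59.3  25.8] open 0.0873
[[-0.08 -0.96 -0.28]
 [ 0.31 -0.29  0.91]
 [-0.95 -0.01  0.32]]
(array([-0.0171,  0.0009, -0.062 ]), array([ 0.1302, -1.525 ,  0.6036]))
dock frame tip 0.0223 -0.2581 z 0.0198 yaw rel dock 5.82
```

View pics/side4_250_130.png

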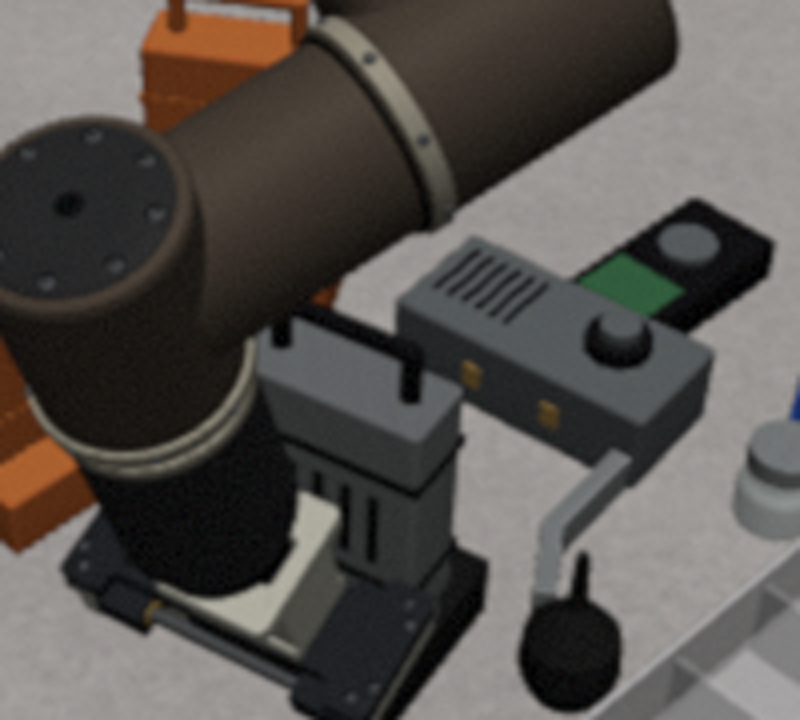

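View pics/top4.png

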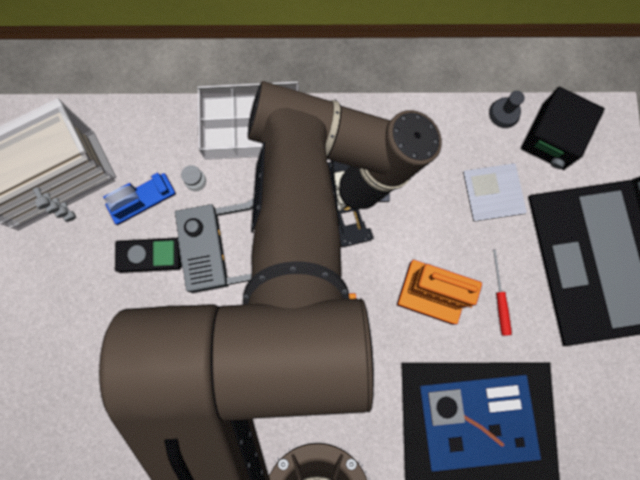

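Run:
```python
from h import *
t=load('top0');s=load('side0')
A=[];b=[]
for q,u,v in[(t,276.0,172.5),(s,392.0,294.5)]:
  d=ray(q,u,v);d/=np.linalg.norm(d);M=np.eye(3)-np.outer(d,d);A.append(M);b.append(M@q['position'])
w=np.linalg.lstsq(np.vstack(A),np.hstack(b),rcond=None)[0]
f=lambda w:R.from_euler('z',-DOCK[1],degrees=True).apply(w-[*DOCK[0],0])
print(w,f(w))
P=cloud(t)
for v in range(160,190,4): print([tuple((f(P[v,u])*1000).astype(int)) for u in range(264,292,5)])
# rails check: project
for x,y in[(77,-80),(105,-130),(-77,-80),(-105,-130),(91,-80),(77,0)]:
  print(x,y,(proj(t,fr(*DOCK,[x/1e3,y/1e3,.03]))[0]-[170,150])*4)
```

```text
[0.7325 0.0943 0.0285] [ 0.1496 -0.1552  0.0285]
[(np.int64(194), np.int64(-131), np.int64(4)), (np.int64(192), np.int64(-143), np.int64(3)), (np.int64(173), np.int64(-156), np.int64(49)), (np.int64(189), np.int64(-167), np.int64(-2)), (np.int64(186), np.int64(-179), np.int64(0)), (np.int64(184), np.int64(-191), np.int64(-1))]
[(np.int64(185), np.int64(-129), np.int64(1)), (np.int64(163), np.int64(-143), np.int64(56)), (np.int64(144), np.int64(-155), np.int64(106)), (np.int64(157), np.int64(-166), np.int64(62)), (np.int64(160), np.int64(-177), np.int64(45)), (np.int64(174), np.int64(-189), np.int64(0))]
[(np.int64(159), np.int64(-129), np.int64(47)), (np.int64(150), np.int64(-142), np.int64(67)), (np.int64(142), np.int64(-153), np.int64(84)), (np.int64(145), np.int64(-164), np.int64(69)), (np.int64(149), np.int64(-175), np.int64(51)), (np.int64(163), np.int64(-187), np.int64(3))]
[(np.int64(150), np.int64(-128), np.int64(46)), (np.int64(143), np.int64(-140), np.int64(59)), (np.int64(139), np.int64(-151), np.int64(66)), (np.int64(138), np.int64(-162), np.int64(61)), (np.int64(138), np
[... 664 characters left out ...]
(-120), np.int64(2)), (np.int64(132), np.int64(-132), np.int64(5)), (np.int64(120), np.int64(-145), np.int64(35)), (np.int64(121), np.int64(-157), np.int64(24)), (np.int64(126), np.int64(-168), np.int64(2)), (np.int64(124), np.int64(-180), np.int64(0))]
[(np.int64(117), np.int64(-120), np.int64(29)), (np.int64(124), np.int64(-130), np.int64(-1)), (np.int64(122), np.int64(-142), np.int64(-3)), (np.int64(119), np.int64(-154), np.int64(0)), (np.int64(117), np.int64(-166), np.int64(-1)), (np.int64(113), np.int64(-178), np.int64(2))]
77 -80 [319.6437 229.3039]
105 -130 [395.2032 168.3205]
-77 -80 [364.5532 485.111 ]
-105 -130 [459.0127 516.2288]
91 -80 [315.6616 206.6214]
77 0 [185.0487 254.7237]
```

```bash
python3 -m inch '[0.0029,0.0004,0.0075,0,-0.4,0,0.0876,0.0029,0.0004,0.0075,0,-0.4,0,0.0876,0.0029,0.0004,0.0075,0,-0.4,0,0.0876,0.0029,0.0004,0.0075,0,-0.4,0,0.0876,0.0029,0.0004,0.0075,0,-0.4,0,0.0876,0.0029,0.0004,0.0075,0,-0.4,0,0.0876,0.0029,0.0004,0.0075,0,-0.4,0,0.0876,0.0029,0.0004,0.0075,0,-0.4,0,0.0876]'
python3 - <<'E'
from h import *
st()
snap('side','side5');crop('side5',250,130,200,180,4)
E
```

```text
clock: 8.57
tool_pos: [0.6226, -0.0325, 0.1864]
orientation: [-2.5, 69.3, 104.2]
force: [2.1, -6.5, -4.2]
opening: 0.0877
t 8.575 tcp [ 0.6226 -0.0325  0.1864] tip [0.6071 0.0285 0.0199] F [ 2.1 -6.5 -4.2] q [  6.7  30.3  -7.1 -24.5 -57.9  24.2] open 0.0877
[[-0.09 -0.96 -0.27]
 [ 0.34 -0.29  0.89]
 [-0.94 -0.02  0.35]]
(array([-0.0414, -0.0023, -0.1128]), array([0.1071, 0.7067, 0.9036]))
dock frame tip 0.014 -0.1961 z 0.0199 yaw rel dock 5.69
```

View pics/side5_250_130.png

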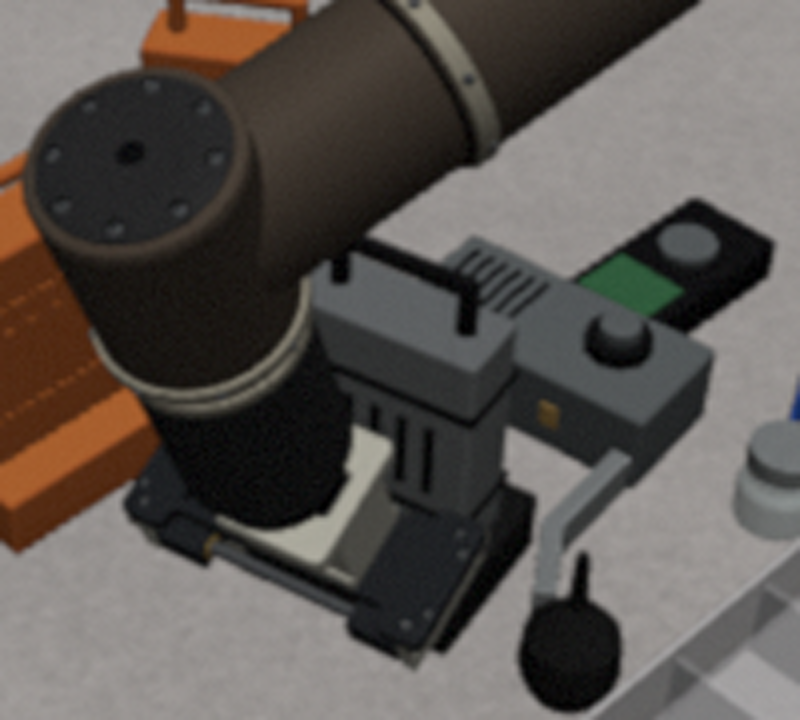

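```bash
cat >> h.py <<'E'
def indock(x):
    d=np.array(x[:2])-DOCK[0];a=np.radians(DOCK[1]);return (d@[np.cos(a),np.sin(a)]).round(4),(d@[-np.sin(a),np.cos(a)]).round(4),round(x[2]-DOCK[1],2)
E
python3 - <<'E'
from h import *
s=load('side5');c=lambda a,b:(250+(a-1.5)/4,130+(b-1.5)/4)
o=[(s,*c(475,376),(.06,-.025,.2)),(s,*c(517,325),(.06,.025,.2)),(s,*c(533,500),(.07,.055,.045)),(s,*c(470,335),(.040,0,.2))]
x,r=fit(o,[.57,.1,12]);print(indock(x),r)
s=load('side0');c=lambda a,b:(270+(a-1.5)/4,160+(b-1.5)/4)
o=[(s,*c(275,388),(.06,-.025,.2)),(s,*c(322,338),(.06,.025,.2)),(s,*c(355,508),(.07,.055,.045)),(s,*c(85,303),(-.06,-.025,.2)),(s,*c(52,525),(-.07,-.055,.045))]
x,r=fit(o,[.57,.1,12]);print(indock(x),x,r)
o=[(s,*c(563,303),(.095,0,.06)),(s,*c(633,235),(.095,.09,.06)),(s,*c(318,183),(-.095,0,.06)),(s,*c(390,117),(-.095,.09,.06)),(s,*c(541,203),(.045,.05,.078))]
print(fit(o,[.55,.22,10]))
E
```

```text
(np.float64(0.0093), np.float64(-0.1384), np.float64(7.71)) [ 0.2  0.3  0.4 -0.3  0.9 -0.6 -1.4  0.6]
(np.float64(0.0215), np.float64(-0.2541), np.float64(4.85)) [ 0.6254 -0.0269 15.7492] [ 0.   1.4  1.6 -0.9  1.5 -0.2 -1.5 -0.8 -1.7 -0.1]
(array([ 0.556 ,  0.2216, 11.2722]), array([ 0.1,  0.8,  1.3, -1.4, -1.5, -0.4,  0.3, -0.8, -0.2,  1.4]))
```

```bash
python3 -m inch '[0.003,0.0022,0.0075,0.6,0,-0.2,0.0876,0.003,0.0022,0.0075,0.6,0,-0.2,0.0876,0.003,0.0022,0.0075,0.6,0,-0.2,0.0876,0.003,0.0022,0.0075,0.6,0,-0.2,0.0876,0.003,0.0022,0.0075,0.6,0,-0.2,0.0876]'
python3 - <<'E'
from h import *
st()
snap('side','side6');crop('side6',250,130,200,180,4)
E
```

```text
clock: 9.25
tool_pos: [0.6041, -0.0018, 0.1871]
orientation: [-3.3, 69.9, 100.2]
force: [3.0, -8.8, 0.1]
opening: 0.0874
t 9.25 tcp [ 0.6041 -0.0018  0.1871] tip [0.5932 0.0584 0.02  ] F [ 3.  -8.8  0.1] q [  9.8  28.3 -10.5 -25.1 -54.1  19. ] open 0.0874
[[-0.06 -0.97 -0.22]
 [ 0.34 -0.23  0.91]
 [-0.94 -0.02  0.34]]
(array([-0.0507, -0.0201, -0.1454]), array([-2.916 ,  0.0259,  2.2602]))
dock frame tip 0.006 -0.1642 z 0.02 yaw rel dock 2.39
```

View pics/side6_250_130.png

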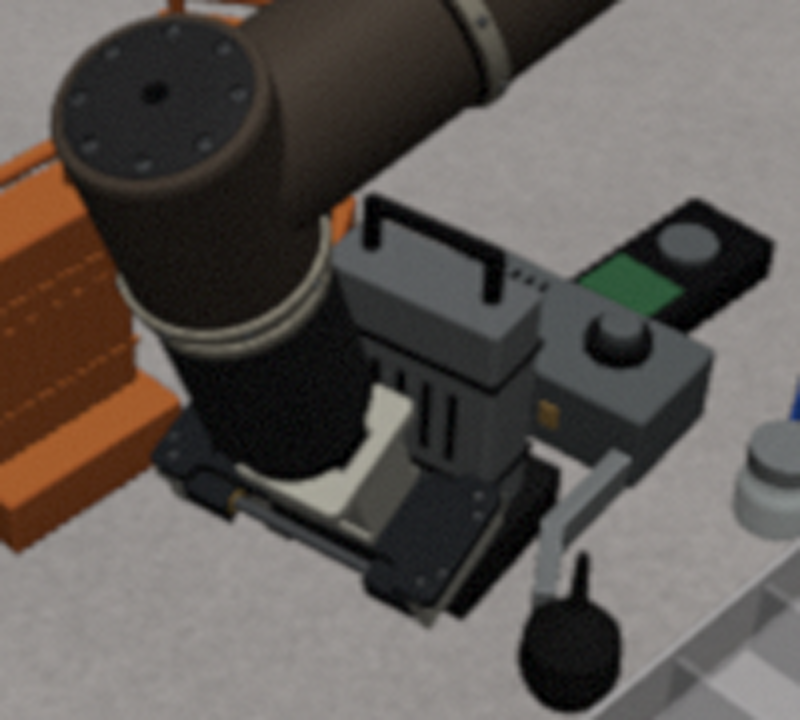

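```bash
python3 -m inch '[0.0029,0.0018,0.0075,0.5,0,-0.17,0.0876,0.0029,0.0018,0.0075,0.5,0,-0.17,0.0876,0.0029,0.0016,0.0075,0.4,0,-0.15,0.0876,0.0029,0.0012,0.0075,0.3,0,-0.1,0.0876]'
python3 - <<'E'
from h import *
st()
snap('side','side7');crop('side7',270,130,200,180,4)
E
```

```text
clock: 9.8
tool_pos: [0.5921, 0.0244, 0.1877]
orientation: [-3.8, 70.3, 97.8]
force: [1.6, -8.4, 0.6]
opening: 0.0873
t 9.8 tcp [0.5921 0.0244 0.1877] tip [0.5839 0.0838 0.0201] F [ 1.6 -8.4  0.6] q [ 12.7  27.  -12.7 -25.4 -51.5  15.1] open 0.0873
[[-0.05 -0.98 -0.19]
 [ 0.33 -0.2   0.92]
 [-0.94 -0.02  0.34]]
(array([-0.058 , -0.0317, -0.1718]), array([-4.6401, -0.4168,  3.0422]))
dock frame tip 0.0017 -0.1375 z 0.0201 yaw rel dock 0.5
```

View pics/side7_270_130.png

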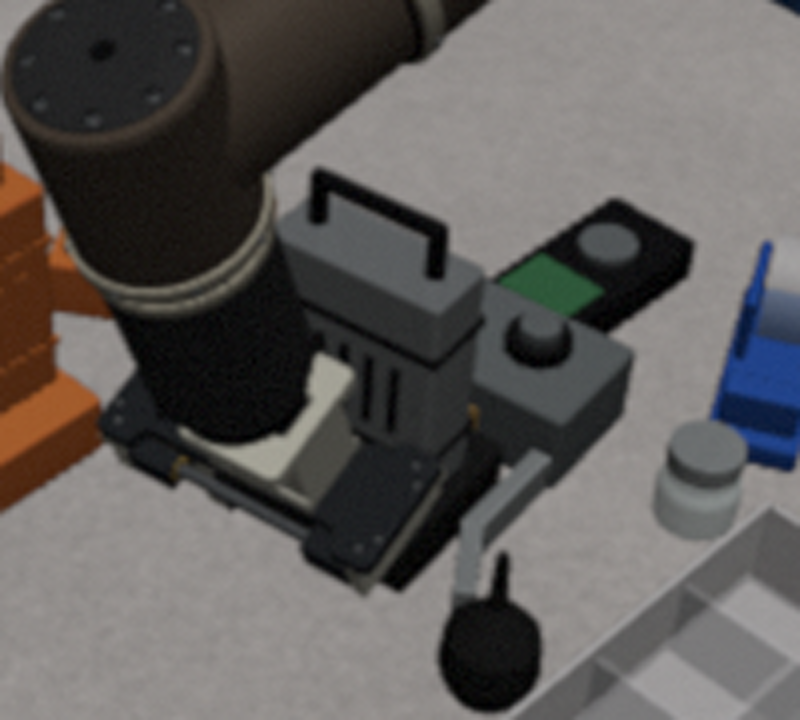

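```bash
python3 -m inch '[0.0025,0.0009,0.0065,0.25,0,-0.1,0.0876,0.0025,0.0005,0.0065,0.1,0,-0.05,0.0876]'; python3 -m inch '[0.002,0,0.0055,0,0,0,0.0876]';python3 -m inch '[0.002,0,0.0055,0,0,0,0.0876]'
python3 -c "
from h import *
st()"
```

```text
clock: 10.1
tool_pos: [0.5884, 0.0362, 0.1879]
orientation: [-4.1, 70.5, 97.2]
force: [1.7, -8.5, 2.2]
opening: 0.0873
clock: 10.22
tool_pos: [0.5874, 0.041, 0.188]
orientation: [-4.1, 70.6, 97.1]
force: [1.2, -8.9, 0.2]
opening: 0.0873
clock: 10.35
tool_pos: [0.5864, 0.0456, 0.1881]
orientation: [-4.1, 70.7, 97.1]
force: [2.3, -7.0, -0.1]
opening: 0.0877
t 10.35 tcp [0.5864 0.0456 0.1881] tip [0.5791 0.1041 0.0201] F [ 2.3 -7.  -0.1] q [ 15.   26.4 -13.7 -25.3 -50.1  12.7] open 0.0877
[[-0.04 -0.98 -0.19]
 [ 0.33 -0.19  0.92]
 [-0.94 -0.02  0.33]]
(array([-0.0636, -0.0343, -0.1928]), array([-4.9612, -0.7864,  3.2219]))
dock frame tip 0.0007 -0.1167 z 0.0201 yaw rel dock 0.14
```

```bash
for i in 1 ; do python3 -m inch '[0.0015,0,0.004,0,0,0,0.0876]'; python3 -m inch '[0.0015,0,0.004,0,0,0,0.0876]'; done
```

```text
clock: 10.48
tool_pos: [0.5861, 0.0475, 0.1884]
orientation: [-4.2, 70.9, 97.1]
force: [2.9, -21.6, 2.4]
opening: 0.0874
clock: 10.6
tool_pos: [0.5859, 0.0484, 0.1887]
orientation: [-4.3, 71.2, 97.0]
force: [3.3, -24.3, 3.7]
opening: 0.0878
```

```bash
python3 -m inch '[0.003,0,0.0065,0,-0.5,0,0.0876]'; python3 -m inch '[0.003,0,0.0075,0,-0.5,0,0.0876]'
python3 - <<'E'
from h import *
st()
snap('side','side8');crop('side8',270,130,200,180,4);snap('top','top8')
E
```

```text
clock: 10.72
tool_pos: [0.5856, 0.0491, 0.1888]
orientation: [-4.4, 71.3, 97.0]
force: [5.0, -50.0, 6.6]
opening: 0.0876
clock: 10.85
tool_pos: [0.5853, 0.0494, 0.1889]
orientation: [-4.4, 71.4, 97.0]
force: [5.7, -46.7, 3.2]
opening: 0.0875
t 10.85 tcp [0.5853 0.0494 0.1889] tip [0.5784 0.1058 0.0203] F [  5.7 -46.7   3.2] q [ 15.8  26.1 -14.2 -24.5 -49.4  11.6] open 0.0875
[[-0.04 -0.98 -0.19]
 [ 0.32 -0.19  0.93]
 [-0.95 -0.02  0.32]]
(array([-0.0616, -0.0344, -0.1977]), array([-4.8867, -1.5074,  3.1941]))
dock frame tip 0.0004 -0.1148 z 0.0203 yaw rel dock 0.23
```

View pics/side8_270_130.png

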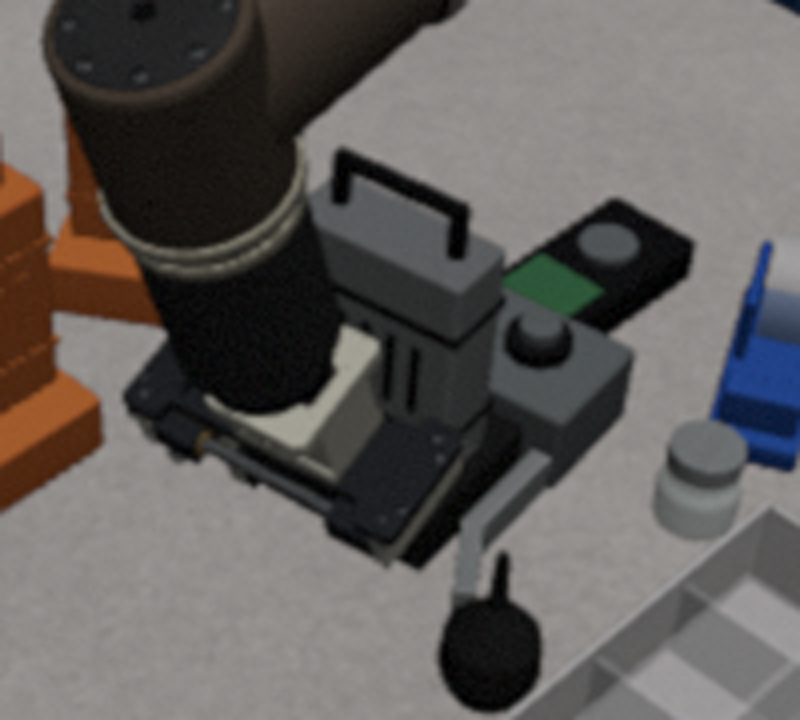

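View pics/top8.png

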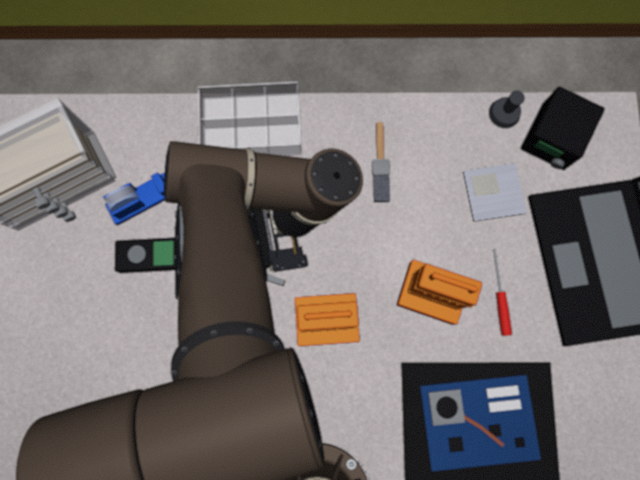

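```bash
python3 -m inch '[-0.003,0,-0.009,0,0,0,0.0876,-0.005,0,-0.014,0,0,0,0.0876,-0.005,0,-0.014,0,0,0,0.0876,-0.005,0,-0.014,0,0,0,0.0876,-0.04,0,0.013,0,0,0,0.0876,-0.04,0,0.013,0,0,0,0.0876,-0.04,0,0.013,0,0,0,0.0876,-0.04,0,0.013,0,0,0,0.0876,-0.04,0,0.013,0,0,0,0.0876,-0.04,0,0.013,0,0,0,0.0876]'
python3 - <<'E'
from h import *
info()
snap('side','side9');crop('side9',270,130,200,180,4)
p,Rt=tgt(fr(*DOCK,[.045,.05,.30])[0],DOCK[1],0,-1)
print(p,rel(p,Rt))
E
```

```text
clock: 12.2
tool_pos: [0.5909, -0.0135, 0.4457]
orientation: [-2.7, 71.2, 98.5]
force: [0.1, 0.3, 0.1]
opening: 0.0878
t 12.2 tcp [ 0.5909 -0.0135  0.4457] tip [0.5824 0.0432 0.2772] F [0.1 0.3 0.1] q [ 10.1  12.9   1.9 -19.1 -79.1   4.8] open 0.0878
[[-0.05 -0.98 -0.19]
 [ 0.32 -0.19  0.93]
 [-0.95 -0.02  0.32]]
[0.591  0.2761 0.478 ] (array([ 0.068 , -0.0557,  0.2777]), array([ 0.3973, 18.6266,  1.3229]), array([-0.0256, -0.0542,  0.285 ]))
```

View pics/side9_270_130.png

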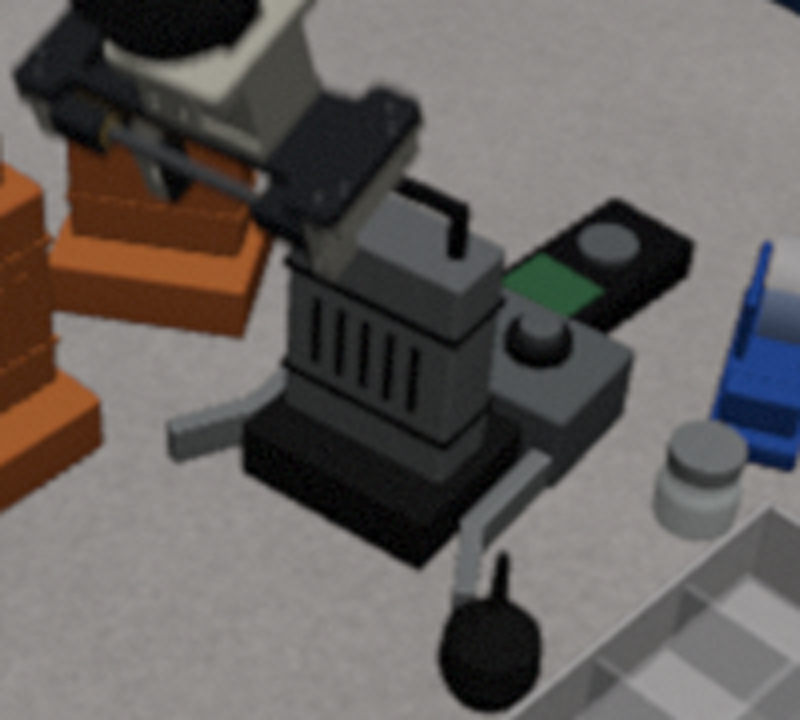

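```bash
python3 -m inch '[-0.035,0,0.011,0,0,0,0,-0.02,0,0.007,0,6.2,0.4,0,0,0,0,0,6.2,0.5,0,0,0,0,0,6.2,0.4,0,0,0,0,0,0,0,0]'
python3 - <<'E'
from h import *
info()
p,Rt=tgt(fr(*DOCK,[.045,.05,.30])[0],DOCK[1],0,-1)
print(p,rel(p,Rt))
s=load('side9');c=lambda a,b:(270+(a-1.5)/4,130+(b-1.5)/4)
o=[(s,*c(458,288),(.06,-.025,.2)),(s,*c(505,245),(.06,.025,.2)),(s,*c(418,530),(.07,-.055,.045)),(s,*c(243,428),(-.07,-.055,.045)),(s,*c(520,435),(.07,.055,.045))]
x,r=fit(o,[.57,.1,12]);print(indock(x),r)
E
```

```text
clock: 12.88
tool_pos: [0.5904, -0.0163, 0.5147]
orientation: [-138.9, 89.5, -37.5]
force: [-0.2, -0.1, -0.3]
opening: 0.0432
t 12.875 tcp [ 0.5904 -0.0163  0.5147] tip [ 0.5915 -0.0172  0.3367] F [-0.2 -0.1 -0.3] q [ 17.5   9.6  -0.2   0.4 -80.   -6.2] open 0.0432
[[ 0.01 -0.98 -0.2 ]
 [-0.01 -0.2   0.98]
 [-1.   -0.01 -0.01]]
[0.591  0.2761 0.478 ] (array([ 0.0352, -0.0579,  0.2868]), array([ 0.437 , -0.3604,  0.3169]), array([ 0.0367, -0.056 ,  0.287 ]))
(np.float64(-0.0005), np.float64(-0.0531), np.float64(-0.64)) [-0.3  1.6  0.6  1.2  0.6 -0.5 -1.8 -0.9  0.8 -1.6]
```

```bash
python3 -m inch '[0,-0.0097,0.048,0,0,0,0,0,-0.0097,0.048,0,0,0,0,0,-0.0097,0.048,0,0,0,0,0,-0.0097,0.048,0,0,0,0,0,-0.0097,0.048,0,0,0,0,0,-0.0097,0.048,0,0,0,0,0,0,0,0,0,0,0]'
python3 - <<'E'
from h import *
info()
p,Rt=tgt(fr(*DOCK,[.045,.05,.10])[0],DOCK[1],0,-1)
print(p,rel(p,Rt))
s=snap('side','side10')
t=load('top0');s0=load('side0')
A=[];b=[]
for q,u,v in[(t,170+(91-1.5)/4,150+(304-1.5)/4),(s0,270+(542-1.5)/4,160+(202-1.5)/4)]:
  d=ray(q,u,v);d/=np.linalg.norm(d);M=np.eye(3)-np.outer(d,d);A.append(M);b.append(M@q['position'])
print('button tri',np.linalg.lstsq(np.vstack(A),np.hstack(b),rcond=None)[0],fr(*DOCK,[.045,.05,.078]))
E
```

```text
clock: 13.75
tool_pos: [0.5918, 0.2848, 0.5131]
orientation: [11.7, 89.2, 112.9]
force: [-0.4, -0.5, -0.1]
opening: 0.0007
t 13.75 tcp [0.5918 0.2848 0.5131] tip [0.5908 0.2872 0.3351] F [-0.4 -0.5 -0.1] q [ 42.4  16.3   8.8  -0.8 -82.2 -31.1] open 0.0007
[[-0.01 -0.98 -0.19]
 [ 0.01 -0.19  0.98]
 [-1.    0.    0.01]]
[0.591  0.2761 0.278 ] (array([ 0.2349,  0.0018, -0.0117]), array([ 0.2811,  0.8144, -0.1703]), array([ 0.2351,  0.0024, -0.0084]))
button tri [0.5922 0.2759 0.086 ] [[0.591  0.2761 0.078 ]]
```

```bash
python3 -m inch '[0.02,0.001,-0.006,0.3,0.8,-0.2,0,0.04,0,-0.003,0,0,0,0,0.04,0,0,0,0,0,0,0.04,0,0,0,0,0,0,0.04,0,0,0,0,0,0,0.03,0,0,0,0,0,0,0,0,0,0,0,0,0]'
python3 - <<'E'
from h import *
info()
p,Rt=tgt(fr(*DOCK,[.045,.05,.078])[0],DOCK[1],0,-1)
print(p,rel(p,Rt))
snap('side','side11');crop('side11',320,100,200,150,4)
E
```

```text
clock: 14.68
tool_pos: [0.5945, 0.2665, 0.2997]
orientation: [3.3, 89.3, 103.5]
force: [0.3, 0.6, -0.1]
opening: 0.0004
t 14.675 tcp [0.5945 0.2665 0.2997] tip [0.5941 0.2685 0.1218] F [ 0.3  0.6 -0.1] q [ 41.1  22.9  -9.9  -0.7 -56.9 -30.4] open 0.0004
[[-0.   -0.98 -0.18]
 [ 0.01 -0.18  0.98]
 [-1.    0.    0.01]]
[0.591  0.2761 0.256 ] (array([0.0439, 0.0017, 0.0096]), array([-0.6582,  0.6681, -0.0347]), array([0.0437, 0.0016, 0.0101]))
```

View pics/side11_320_100.png

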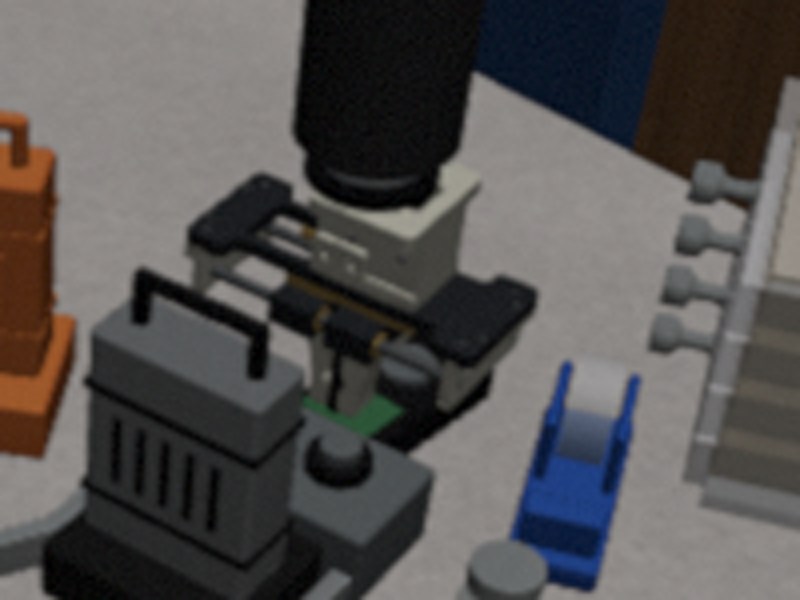

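```bash
python3 -m inch '[0.01,0.0015,0.0098,-0.6,0.6,0,0,0.01,0,0,0,0,0,0,0,0,0,0,0,0,0]'
python3 - <<'E'
from h import *
info()
p,Rt=tgt(fr(*DOCK,[.045,.05,.078])[0],DOCK[1],0,-1)
print(p,rel(p,Rt))
E
```

```text
clock: 15.1
tool_pos: [0.5928, 0.2771, 0.2844]
orientation: [-58.4, 89.5, 42.5]
force: [0.4, -0.3, 0.5]
opening: 0.0002
t 15.1 tcp [0.5928 0.2771 0.2844] tip [0.5939 0.2781 0.1064] F [ 0.4 -0.3  0.5] q [ 42.1  23.9 -11.   -0.  -54.7 -31.2] open 0.0002
[[ 0.01 -0.98 -0.19]
 [ 0.01 -0.19  0.98]
 [-1.   -0.01  0.  ]]
[0.591  0.2761 0.256 ] (array([ 0.0284,  0.0021, -0.0007]), array([-0.0246,  0.25  ,  0.4067]), array([ 0.0284,  0.0019, -0.0006]))
```

```bash
python3 -m inch '[0.01,0.002,-0.0007,0,0.2,0.4,0,0.01,0.0005,0,0,0,0,0,0.005,0,0,0,0,0,0]'
python3 -c "
from h import *
info()"
python3 -m inch '[0.004,0,0,0,0,0,0]'
python3 -m inch '[0.004,0,0,0,0,0,0]'
```

```text
clock: 15.48
tool_pos: [0.5904, 0.2762, 0.2588]
orientation: [-34.3, 89.9, 66.6]
force: [-1.0, -0.4, 1.9]
opening: 0.0006
t 15.475 tcp [0.5904 0.2762 0.2588] tip [0.5906 0.2765 0.0808] F [-1.  -0.4  1.9] q [ 42.2  25.2 -12.6  -0.1 -52.1 -31.2] open 0.0006
[[ 0.   -0.98 -0.19]
 [ 0.   -0.19  0.98]
 [-1.   -0.    0.  ]]
clock: 15.6
tool_pos: [0.5905, 0.2762, 0.2547]
orientation: [-35.7, 89.9, 65.2]
force: [-0.8, -0.2, 4.4]
opening: 0.0005
clock: 15.72
tool_pos: [0.5905, 0.2763, 0.2537]
orientation: [-73.2, 89.9, 27.8]
force: [-17.9, -3.6, 42.7]
opening: 0.0003
```

```bash
python3 -m inch '[0.0005,0,0,0,0,0,0]'; python3 -m inch '[-0.006,0,0,0,0,0,0,-0.02,0,0,0,0,0,0,-0.05,0,0,0,0,0,0,-0.05,0,0,0,0,0,0,-0.05,0,0,0,0,0,0,-0.05,0,0,0,0,0,0,0,0,0,0,0,0,0]'
python3 - <<'E'
from h import *
info()
snap('side','side12');crop('side12',270,130,200,180,4);snap('top','top12')
E
```

```text
clock: 15.85
tool_pos: [0.5902, 0.2763, 0.2547]
orientation: [-73.0, 89.9, 28.0]
force: [-3.3, -1.0, 4.0]
opening: 0.0004
clock: 16.73
tool_pos: [0.5903, 0.2757, 0.4878]
orientation: [-81.1, 89.8, 19.9]
force: [-0.1, 0.9, -0.4]
opening: 0.0001
t 16.725 tcp [0.5903 0.2757 0.4878] tip [0.5908 0.2759 0.3098] F [-0.1  0.9 -0.4] q [ 42.2  16.1   5.    0.1 -78.7 -31.2] open 0.0001
[[ 0.   -0.98 -0.19]
 [ 0.   -0.19  0.98]
 [-1.   -0.    0.  ]]
```

View pics/side12_270_130.png

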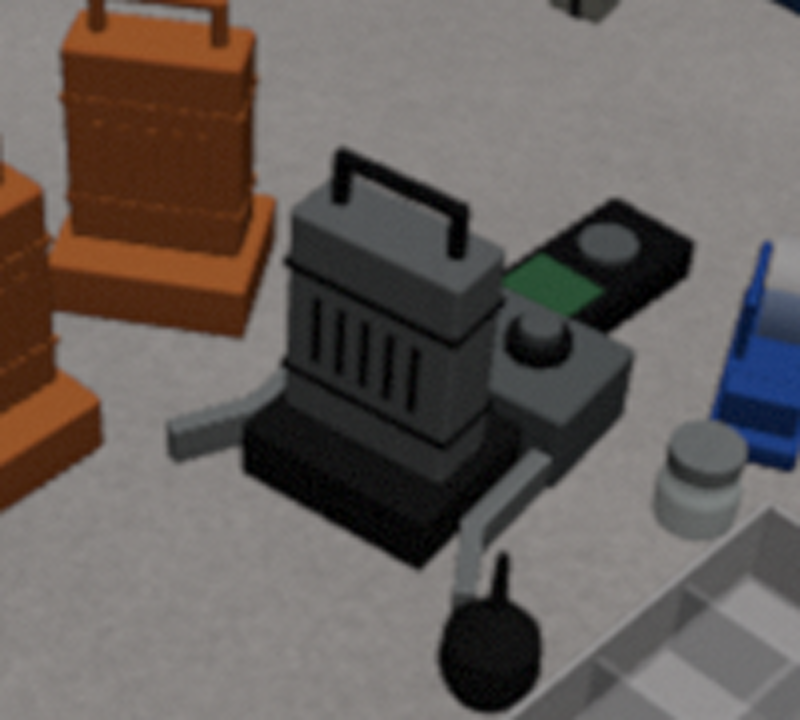

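View pics/top12.png

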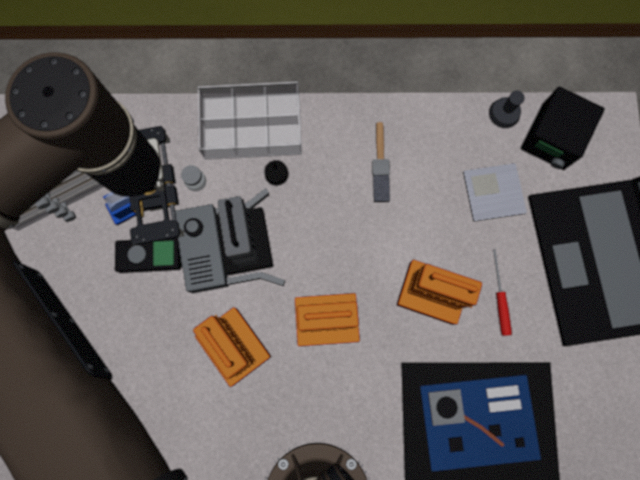

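Run:
```python
from h import *
for f in('top0','top12'):
  P=cloud(load(f)); print(f,'button',np.median(P[225:229,190:195,2]),'block',np.median(P[240:280,195:215,2]),'bench',np.median(P[300:340,120:180,2]))
for f in('side0','side12'):
  P=cloud(load(f)); print(f,'button',np.median(P[208:213,403:408,2]),'block near',np.median(P[222:230,412:418,2]))
crop('top12',170,180,110,115,6)
crop('side12',380,190,60,60,10);crop('side0',380,190,60,60,10)
```

```text
top0 button 0.08220045795396413 block 0.05990852614489128 bench -0.0005619767872456771
top12 button 0.08347816283597054 block 0.05991696325629792 bench -0.0006153731754231506
side0 button 0.08433249106013685 block near 0.06167405640385015
side12 button 0.08329047385956811 block near 0.0613614285159228
```

View pics/top12_170_180.png

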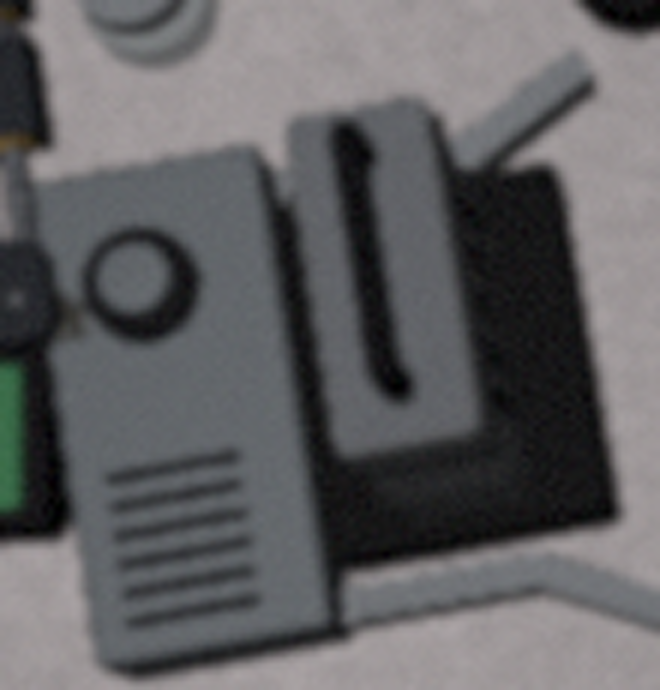

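View pics/side12_380_190.png

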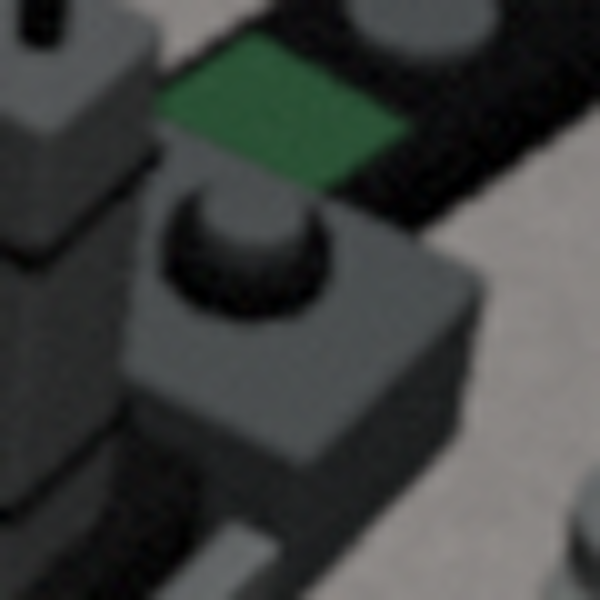

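```bash
python3 -c "
from h import *
print(ctrl.close_job())"
```

```text
the job is handed in; nothing more can be done
None
```

I slid the case into the dock, pushing only on the -y face of its base. Two open, tilted fingers did the pushing at about 20–25 mm height, and the case stayed upright throughout. I then pressed the start button, let it come up, and handed the job in at about 17 s with the arm clear of everything.

**Case home:** The push took 7–9 N while sliding and rose to about 50 N against the stop with almost no further motion. A camera fit put the case at x -0.5 mm, y -53 mm, turned -0.6° in the dock frame, against the nominal 0 and -55 mm. The camera is only good to about 2 mm, so the force rise is the stronger evidence that it is fully home.

**Button:** Force was 1.9 N at tip height 80.8 mm and 4.4 N at 76.7 mm, then a hard stop of about 43 N at 75.7 mm. In the last pictures the button is back up.

**Disagreement:** The cameras put the button top at 82–84 mm, while the task gives 78 mm. The hard stop is about 6 mm below the camera value, which fits full travel, but only 2.3 mm below the stated value. I took the hard stop as fully down and did not press a second time.

**Bystanders:** Those in view in the last pictures look unmoved. The gripper partly hides the tape dispenser in the overhead view.

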